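# Strip the idler spindle and put its parts away

## Robot

A 6-joint arm with a two-finger parallel gripper is mounted at the origin on a cart in front of the work surface, level with it; the furniture and walls round the work are solid. World frame = base frame: x ahead of the robot, y to its left, z up, the work surface at z = 0. Lengths are in mm, angles in degrees, forces in N, time in s.
With the tool pointing down it reaches from about 350 to 850 mm from the base axis. Payload 8.1 kg.
Tool frame: the origin (TCP) lies on the centre line of the jaws, within the pads' length; the fingertips stand 19 mm ahead of it and the grasp point (between the pads) is the TCP; z points along the fingers, y is the line along which they close (so a half turn about z gives the same grasp; the last joint's range is limited). The gripper opens to 85 mm and grips with 20 to 120 N. Pads are 22 mm wide; open, the fingers measure 114 mm over their backs; the gripper's body (76 mm by 85 mm) begins 54 mm behind the grasp point. The pads swing forward as they close: fully open they stand 13 mm farther back than shut.
Start: joints at [-68.549, 7.471, 85.268, -0, 87.261, -4.893], TCP at [266.281, -537.68, 250.292] pointing down, gripper open.
Joint ranges: [-169.43, 169.43], [-51.17, 129.36], [1.28, 143.12], [-76.62, 256.62], [0, 156.53], [-152.29, 152.29]. Speed limits (degrees/s): [136.94, 136.94, 159.86, 180, 180, 180].

## Interface

Orientations are given as [roll, pitch, yaw] about the fixed x, y, z axes, in that order (R = Rz(yaw) Ry(pitch) Rx(roll)).
In Python, from bench import r gives the robot as it stands. The module is installed in compiled form; this text tells all that it offers.
- The arm moves only by the tool servo_tool, never from a script. Its arguments are lists of equal length, an entry for each row: "fingers": the finger opening in m, from 0 to 0.0854; "linear": the shift along the tool's x, y, z in m, a list of three; "rotation": the turn, a rotation vector about the tool's x, y, z in degrees, a list of three. A call has 1 to 10 rows; each row is the pose to reach, as a shift and turn from the pose commanded when the call began, along the tool's axes at that moment; what a row does not reach only later rows make up. A row lasts 1/10 s, in which the tool goes at most 50 mm and 8.59 degrees, less where a joint would pass 70% of its speed; a pose out of reach is approached as far as the arm can. A call with a gripper value outside its range is refused whole. The fingers move at their own pace and stop on an object; "force" is the grip in N (left out, the last holds). Time passes only in rows, so rows that repeat a pose let the fingers close. It gives the time, the measured TCP pose, the force, the opening and the grip force at its end, in the units of the state.
- r.sense(): the state, without advancing time (a new reading comes with each control period).
- r.snapshot(name): name is "scene" or "top"; returns a dict with "frame" (420x560x3 uint8, red, green, blue), "fx", "fy", "cx", "cy" (pixels), "camera_from_world" (4x4, takes a point from world to camera coordinates). Camera axes: x right, y up, looking along -z (the intrinsics and any distortion apply to the point x, -y, -z); pixel columns grow to the right and rows downward; lengths in mm; the calibration is good to about 2 mm. A picture is of the moment at which its call begins. There is no depth.
- r.hand_in(): hands the job in; it is judged then, once.
The state is a dict: "time": time; "joint_pos": joint angles; "qd": joint speeds; "joint_efforts": joint torques, N m; "tool_pos": TCP position; "tcp_rot": TCP orientation; "ft_force": force on the tool from outside, world axes, zero at the start; "wrist_torque": the same for the moment, N m; "finger_gap": finger opening in mm; "grip_force": force on a finger pad.
Only numpy, scipy, OpenCV 4.12 (cv2) and the standard library are available. Lean on these libraries where they do the work, as an engineer would, in place of code of your own. Each camera call takes 0.05 s, during which the arm holds its last target. There are 200 camera calls.

## Task

Strip the idler spindle that stands on the bench, from the top down. Its locking collar belongs in the drawer of the grey parts case: press the black button on the case so that the drawer springs open, lay the collar in it and push the drawer shut until it catches. Set the brass bush, the ball bearing and the gear down flat, each over the stud of the wooden stand that is made for its bore.

Things in the scene. Friction and masses are not known exactly. Their poses are not given: they have to be found in the camera images.
- spindle: Fixed upright steel spindle, origin at the centre of its underside. Flange 80 mm across to z = 10 mm (bolt heads to 15), shoulder 40 mm across to z = 20; stepped shaft 22 mm thick to z = 34, 16 to z = 46, 11 to z = 62, 6 to its end at z = 70. At the start it carries, bottom up, gear, bearing, bush, collar, each lying on the one below, bores 4 mm wider than the shaft.
- collar: Locking collar, dark steel ring, the topmost and smallest part: 30 mm across, 12 mm high, bore 10 mm, 0.05 kg; origin at the centre of its underside, z up (62 mm above the bench at the start).
- bush: Brass flanged bush: flange 42 mm across and 4 mm thick at the bottom, hub 28 mm across, 16 mm high over all, bore 15 mm, about 0.1 kg; origin at the centre of its underside, z up (46 mm above the bench at the start). Grip it by the hub, above the flange.
- bearing: Ball bearing, bright races with a black seal between them: 52 mm across, 12 mm high, bore 20 mm, 0.16 kg; origin at the centre of its underside, z up (34 mm above the bench at the start).
- gear: Steel spur gear with 30 teeth, the lowest and widest part: 62 mm across, 14 mm high, bore 26 mm, about 0.26 kg; origin at the centre of its underside, z up (20 mm above the bench at the start).
- stand_gear: Largest wooden stand, for the gear: block 84 x 84 x 20 mm, fixed, with a steel stud 21 mm thick in the middle of its top. Above the block the stud is straight for 12 mm, then tapers over 12 mm to a blunt nose 8 mm across (top 44 mm above the bench). origin at the centre of its underside, z up.
- stand_bearing: Middle wooden stand, for the bearing: block 72 x 72 x 20 mm, fixed, stud 15 mm thick, straight for 12 mm, then tapered over 12 mm to a nose 6 mm across (top at 44 mm). origin at the centre of its underside, z up.
- stand_bush: Smallest wooden stand, for the bush: block 60 x 60 x 20 mm, fixed, stud 10 mm thick, straight for 16 mm, then tapered over 12 mm to a nose 4 mm across (top at 48 mm). origin at the centre of its underside, z up.
- parts_case: Grey steel case, fixed, x 120, y 116, z 50 mm; origin under its centre; drawer front faces its -x. Round black button mid-top (x = y = 0): 22 mm across, top at z = 58, 6 mm travel, 5 N; right down frees the drawer. Drawer plate z 6 to 47, y +-57, outer face x = -69 when shut. Inside: y +-49, floor z = 10, rims z = 35. Sprung out, it is open from above at x -130 to -60 (middle: -95).
- case_drawer (a joint): Travel of the drawer in m: 0 shut and caught, 0.070 sprung right out (towards the case's own -x). A spring (1 to 2.5 N) drives it out, also if it is let go uncaught. To shut it, push the front plate along the case's +x (up to 10 N near the end) to the stop, 4 mm beyond shut; the catch snaps in there and the drawer settles at 0.

How it is judged (in metres and radians):
On the way, in this order (a step that is already met when the one before it is completed fails the run):
1. the drawer of the parts case is sprung open (value of joint case_drawer above 0.055 m), for 0.1 s.
2. the collar lies in the open drawer, let go (value of joint case_drawer above 0.04 m and x of collar in the frame of parts_case between -0.135 and -0.03 m and y of collar in the frame of parts_case between -0.05 and 0.05 m and z of collar in the frame of parts_case between 0.005 and 0.025 m and contact force between the fingers and collar below 0.1 N and linear speed of collar below 0.01 m/s), for 0.2 s.
3. the drawer is shut and caught, with the collar in it (value of joint case_drawer below 0.005 m and x of collar in the frame of parts_case between -0.065 and 0.045 m and y of collar in the frame of parts_case between -0.05 and 0.05 m and z of collar in the frame of parts_case between 0.005 and 0.025 m), for 0.2 s.
At the end, for the whole second after the job is handed in: The collar lies in the shut and caught drawer (drawer within 5 mm of shut); bush, bearing and gear lie flat, each down on the block of its own stand round the stud (within 5 mm of its middle, seated to 4 mm, tilted less than 0.1 rad); all is released and at rest (all of step 3 and velocity of joint case_drawer below 0.005 m/s and linear speed of each of collar, bush, bearing, gear below 0.01 m/s and horizontal distance between bush and stand_bush below 0.005 m and z of bush in the frame of stand_bush between 0.016 and 0.024 m and angle between each of bush, bearing, gear's own z axis and vertical below 0.1 rad and horizontal distance between bearing and stand_bearing below 0.005 m and z of bearing in the frame of stand_bearing between 0.016 and 0.024 m and horizontal distance between gear and stand_gear below 0.005 m and z of gear in the frame of stand_gear between 0.016 and 0.024 m); the robot touches nothing.
It also fails if it takes over 128 s, if anything falls off the work surface, if the arm or the gripper's body presses on something with over 40 N, if the wrist force passes 120 N, or if a joint passes its speed limit or range.

## Working session

There is one attempt and no reset: what is moved stays moved. The work goes in short steps, Python scripts to look and compute and a tool call to move; the robot and the scene stay as the last step left them, time stands still between calls to the robot, and variables do not carry over. Pictures are saved under pics/ and viewed, at most 18 in all, crops included, and the job is handed in when it is done.

Besides the shell and the picture viewer there is one more tool, called after "Call:" as a command line: name --argument value ..., lists and objects as JSON in quotes. servo_tool: Moves the arm, as the interface text tells. Its arguments: {"type":"object","properties":{"fingers":{"type":"array","items":{"type":"number"}},"linear":{"type":"array","items":{"type":"array","items":{"type":"number"}}},"rotation":{"type":"array","items":{"type":"array","items":{"type":"number"}}},"force":{"type":"number"}},"required":["fingers","linear","rotation"]}

```bash
mkdir -p pics
cat > h.py <<'E'
import numpy as np, cv2
from bench import r
def snap(n,f=None):
    s=r.snapshot(n)
    if f: cv2.imwrite(f,s['frame'][:,:,::-1])
    np.savez('last_'+n+'.npz',**{k:s[k] for k in s})
    return s
def load(n): return dict(np.load('last_'+n+'.npz'))
def ray(s,u,v):
    T=np.array(s['camera_from_world']);R=T[:3,:3];c=-R.T@T[:3,3]
    d=np.array([(u-s['cx'])/s['fx'],-(v-s['cy'])/s['fy'],-1.]);return c,R.T@d
def onz(s,u,v,z):
    c,d=ray(s,u,v);return c+d*(z-c[2])/d[2]
def tri(rays):
    A=0;b=0
    for c,d in rays:
        d=d/np.linalg.norm(d);P=np.eye(3)-np.outer(d,d);A=A+P;b=b+P@c
    return np.linalg.solve(A,b)
def proj(s,p):
    q=np.array(s['camera_from_world'])@np.r_[p,1];return np.array([s['cx']+s['fx']*q[0]/-q[2],s['cy']-s['fy']*q[1]/-q[2]])
E
python3 - <<'E'
from h import *
for n in('scene','top'):
    s=snap(n,f'pics/{n}0.png');print(n,{k:s[k] for k in s if k!='frame'})
print(r.sense())
E
```

```text
scene {'fx': 498.69130673784673, 'fy': 498.69130673784673, 'cx': 277.99945655426137, 'cy': 210.35259165476657, 'camera_from_world': array([[-7.51742242e-01, -6.59456202e-01,  1.05788195e-03,
         3.35076755e+02],
       [ 3.39415583e-01, -3.85537920e-01,  8.57996256e-01,
        -2.66520242e+02],
       [-5.65403099e-01,  6.45351090e-01,  5.13654851e-01,
        -5.21012499e+02],
       [ 0.00000000e+00,  0.00000000e+00,  0.00000000e+00,
         1.00000000e+00]])}
top {'fx': 500.53528646733497, 'fy': 500.53528646733497, 'cx': 278.88646334895446, 'cy': 212.5873728715938, 'camera_from_world': array([[ 2.26344957e-02, -9.99506288e-01, -2.17912993e-02,
        -1.09668966e+02],
       [ 9.92343036e-01,  1.98143320e-02,  1.21912638e-01,
        -5.35792305e+02],
       [-1.21420668e-01, -2.43838751e-02,  9.92301591e-01,
        -8.68597353e+02],
       [ 0.00000000e+00,  0.00000000e+00,  0.00000000e+00,
         1.00000000e+00]])}
{'time': 0.1, 'joint_pos': array([-6.85475772e+01,  7.51258803e+00,  8.53229517e+01, -6.97746936e-05,
        8.72598042e+01, -4.89071518e+00]), 'qd': array([ 0.05255156, -0.03557167, -0.03548589,  0.03160108, -0.01646187,
        0.00221488]), 'joint_efforts': array([ 2.98145780e-03, -5.70949388e+01, -5.01942337e+01, -4.91044739e-05,
        8.21196969e-03,  1.01693178e-05]), 'tool_pos': array([ 266.12314916, -537.24819858,  249.33129043]), 'tcp_rot': array([-1.79904997e+02, -8.05914851e-03,  2.63431347e+01]), 'ft_force': array([0.74607668, 0.95970717, 0.46402544]), 'wrist_torque': array([0.00492333, 0.04595306, 0.00035466]), 'grip_force': 0.0, 'finger_gap': 85.19613817461357}
```

View pics/scene0.png

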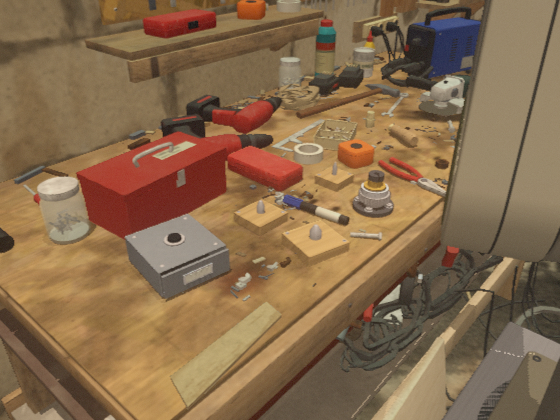

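View pics/top0.png

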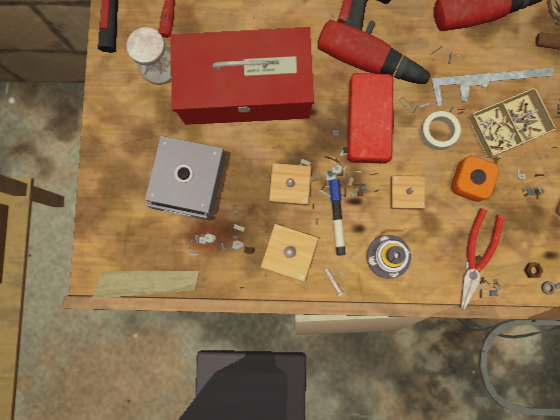

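The scene view shows the case around (177,253) with the button at (175,239), the stands at (315,240), (261,213) and (335,180), and the spindle at (374,190). In the top view the button is at (184,173), the stands at (290,252), (290,184) and (409,191), and the spindle at (393,256). I'll zoom in.

Run:
```python
from h import *
t=load('top')['frame'][:,:,::-1];s=load('scene')['frame'][:,:,::-1]
cv2.imwrite('pics/tc.png',cv2.resize(t[125:295,140:440],None,fx=2.6,fy=2.6,interpolation=cv2.INTER_CUBIC))
cv2.imwrite('pics/sc.png',cv2.resize(s[155:300,120:400],None,fx=2.8,fy=2.8,interpolation=cv2.INTER_CUBIC))
```

```text
(no output)
```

View pics/tc.png

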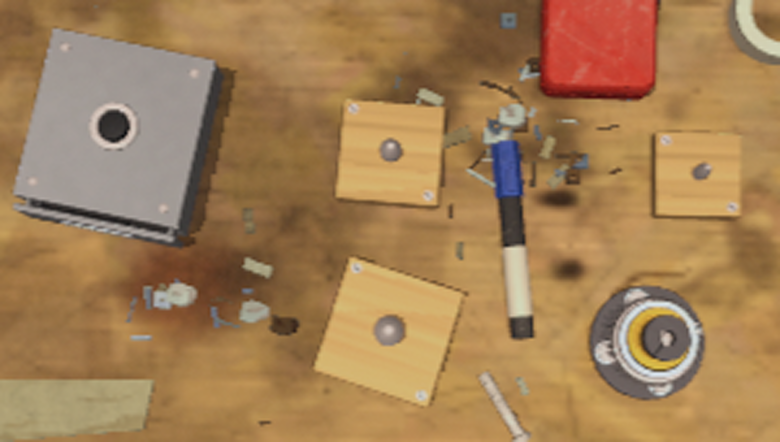

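View pics/sc.png

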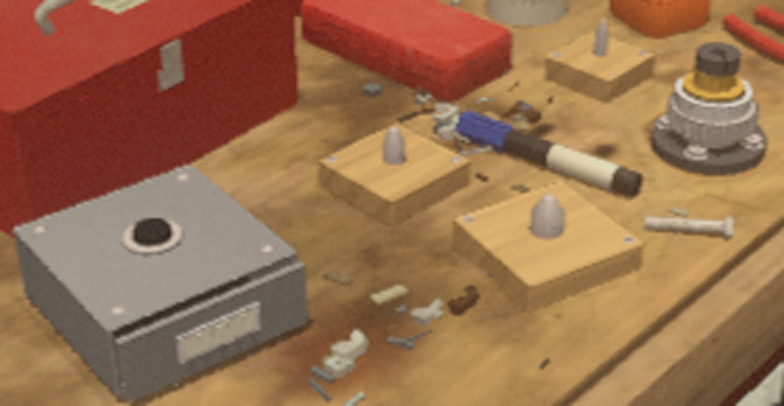

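The crops show the stand tops, studs, the case with its drawer facing image-bottom (towards the robot), and the collar on top of the stack, at (665,339) in the top crop and (719,50) in the scene crop. I'll triangulate from these corners.

Run:
```python
from h import *
t=load('top');s=load('scene')
T=lambda p:np.array(p)/2.6+[140,125]-.3
S=lambda p:np.array(p)/2.8+[120,155]-.3
def ctr(q):
    a,b,c,d=[np.r_[np.array(x,float),1] for x in q];x=np.cross(np.cross(a,c),np.cross(b,d));return x[:2]/x[2]
def pair(n,a,b,z):
    a=T(a);b=S(b);print(n,'tri',tri([ray(t,*a),ray(s,*b)]).round(1),'topz',onz(t,*a,z).round(1),'scz',onz(s,*b,z).round(1))
Q={'bearing':([(347,99),(445,106),(438,208),(336,197)],[(396,123),(471,161),(393,199),(319,167)],20),
'gear':([(350,257),(468,292),(430,406),(314,369)],[(568,185),(641,250),(529,286),(454,229)],20),
'bush':([(654,132),(741,132),(741,217),(653,216)],[(598,38),(654,65),(600,85),(546,62)],20),
'case':([(54,28),(217,65),(180,233),(14,196)],[(189,167),(304,263),(118,331),(18,234)],50)}
for n,(a,b,z) in Q.items():
    pair(n,ctr(a),ctr(b),z)
    P=[onz(t,*T(p),z)[:2] for p in a]; print('  sides',[np.linalg.norm(P[i]-P[i-1]).round(1) for i in range(4)],'yaw of edge from pt1 to pt2',np.degrees(np.arctan2(*(P[1]-P[2])[::-1])).round(1))
pair('collar top',(665,339),(719,50),74)
pair('button',(113,126),(153,228),58)
# flange of spindle
print('flange',onz(t,*T((647,343)),10),onz(s,*S((709,137)),10))
```

```text
bearing tri [ 594.1 -117.9   16.5] topz [ 594.7 -117.    20. ] scz [ 588.8 -114.4   20. ]
  sides [np.float64(70.7), np.float64(69.6), np.float64(73.1), np.float64(72.0)] yaw of edge from pt1 to pt2 -3.0
gear tri [ 467.5 -119.6   12.3] topz [ 468.1 -118.9   20. ] scz [ 459.9 -111.    20. ]
  sides [np.float64(81.7), np.float64(85.7), np.float64(83.0), np.float64(84.0)] yaw of edge from pt1 to pt2 -17.6
bush tri [ 583.1 -334.3   11.6] topz [ 582.6 -331.8   20. ] scz [ 572.8 -321.2   20. ]
  sides [np.float64(59.7), np.float64(60.8), np.float64(60.3), np.float64(61.0)] yaw of edge from pt1 to pt2 -0.7
case tri [601.3  72.1  44.5] topz [600.7  71.3  50. ] scz [594.1  76.5  50. ]
  sides [np.float64(120.2), np.float64(117.0), np.float64(119.0), np.float64(117.2)] yaw of edge from pt1 to pt2 -10.1
collar top tri [ 463.2 -297.9   76.3] topz [ 464.5 -297.6   74. ] scz [ 464.3 -302.8   74. ]
button tri [601.1  71.6  57.9] topz [601.7  72.1  58. ] scz [600.2  71.3  58. ]
flange [ 464.17794302 -298.40397648   10.        ] [ 461.10939452 -296.95527522   10.        ]
```

Call:
servo_tool --fingers '[0,0,0,0,0,0,0,0,0,0]' --linear '[[0.37,-0.258,0],[0.37,-0.258,0],[0.37,-0.258,0],[0.37,-0.258,0],[0.37,-0.258,0],[0.37,-0.258,0],[0.37,-0.258,0],[0.37,-0.258,0],[0.37,-0.258,0],[0.37,-0.258,0]]' --rotation '[[0,0,26.3],[0,0,26.3],[0,0,26.3],[0,0,26.3],[0,0,26.3],[0,0,26.3],[0,0,26.3],[0,0,26.3],[0,0,26.3],[0,0,26.3]]' --force 30

```text
time: 1.1
tool_pos: [485.0, -137.3, 250.0]
tcp_rot: [-179.9, -0.0, 0.4]
ft_force: [0.3, 0.5, 0.1]
finger_gap: -0.0
grip_force: 0.0
```

Call:
servo_tool --fingers '[0,0,0,0,0,0,0]' --linear '[[0.116,-0.209,0.15],[0.116,-0.209,0.15],[0.116,-0.209,0.15],[0.116,-0.209,0.15],[0.116,-0.209,0.15],[0.116,-0.209,0.15],[0.116,-0.209,0.15]]' --rotation '[[0,0,0],[0,0,0],[0,0,0],[0,0,0],[0,0,0],[0,0,0],[0,0,0]]'

```text
time: 1.8
tool_pos: [597.5, 69.2, 95.9]
tcp_rot: [-180.0, 0.4, 0.2]
ft_force: [-1.0, 0.2, -0.5]
finger_gap: 0.1
grip_force: 0.0
```

Run:
```python
from h import *
print(r.sense()['tool_pos'],r.sense()['joint_pos'])
s=snap('scene');t=snap('top')
cv2.imwrite('pics/p1.png',np.hstack([cv2.resize(t['frame'][100:240,130:270,::-1],(400,400)),cv2.resize(s['frame'][170:310,110:250,::-1],(400,400))]))
```

```text
[597.52980529  69.16347611  95.93542086] [1.69697505e+00 1.50205425e+01 9.33487814e+01 4.15042438e-02
 7.19837302e+01 9.14760300e+01]
```

View pics/p1.png

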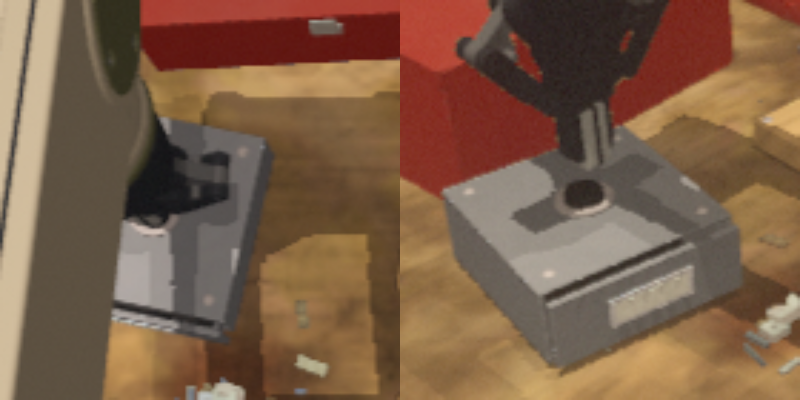

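The fingertips are directly above the button in both halves (scene half: tips at (590,160), button at (583,195)). Next I press it.

Call:
servo_tool --fingers '[0,0,0,0,0,0]' --linear '[[0.003,-0.002,0.015],[0.003,-0.002,0.023],[0.003,-0.002,0.027],[0.003,-0.002,0.03],[0.003,-0.002,0.031],[0.003,-0.002,0.031]]' --rotation '[[0,0,0],[0,0,0],[0,0,0],[0,0,0],[0,0,0],[0,0,0]]'

```text
time: 2.5
tool_pos: [602.5, 67.9, 71.0]
tcp_rot: [179.9, -0.0, 0.0]
ft_force: [-5.3, -3.2, 11.4]
finger_gap: 0.1
grip_force: 5.8
```

Run:
```python
from h import *
s=snap('scene');print(r.sense()['tool_pos'],r.sense()['ft_force'])
cv2.imwrite('pics/p2.png',cv2.resize(s['frame'][170:310,110:250,::-1],(400,400)))
```

```text
[602.54436456  67.87418724  70.99242669] [-5.24431504 -3.25889765 10.89174297]
```

View pics/p2.png

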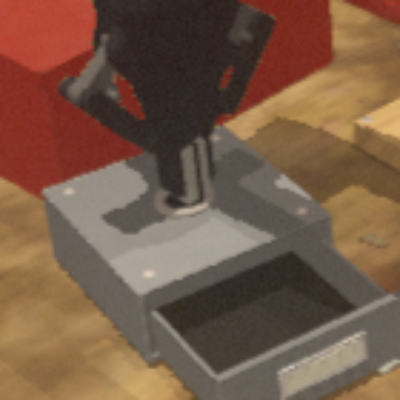

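The drawer is open: its tray is at (270,320) in the crop. Now to the collar.

Call:
servo_tool --fingers '[0,0,0.055,0.055,0.055,0.055,0.055,0.055,0.055,0.055]' --linear '[[0,0,-0.04],[-0.02,0.05,-0.07],[-0.138,0.366,-0.07],[-0.138,0.366,-0.07],[-0.138,0.366,-0.07],[-0.138,0.366,-0.07],[-0.138,0.366,-0.07],[-0.138,0.366,-0.07],[-0.138,0.366,-0.07],[-0.138,0.366,-0.07]]' --rotation '[[0,0,0],[0,0,0],[0,0,0],[0,0,0],[0,0,0],[0,0,0],[0,0,0],[0,0,0],[0,0,0],[0,0,0]]'

```text
time: 3.55
tool_pos: [462.0, -302.6, 139.8]
tcp_rot: [179.9, -0.0, -0.3]
ft_force: [0.2, 0.6, -0.1]
finger_gap: 54.8
grip_force: 0.0
```

Call:
servo_tool --fingers '[0.055,0.055]' --linear '[[0,0,0],[0,0,0]]' --rotation '[[0,0,0],[0,0,0]]'

```text
time: 3.75
tool_pos: [464.5, -296.5, 139.1]
tcp_rot: [-180.0, 0.0, 0.0]
ft_force: [-0.3, 0.4, -0.4]
finger_gap: 55.2
grip_force: 0.0
```

Run:
```python
from h import *
s=snap('scene');t=snap('top');print(r.sense()['tool_pos'],r.sense()['tcp_rot'])
p=r.sense()['tool_pos'];print(proj(s,p),proj(t,p))
cv2.imwrite('pics/p3.png',np.hstack([cv2.resize(t['frame'][180:300,330:450,::-1],(400,400)),cv2.resize(s['frame'][110:230,310:430,::-1],(400,400))]))
```

```text
[ 464.92408455 -295.96845096  139.13009209] [-1.79971223e+02  8.36358445e-03  1.40929092e-01]
[377.85637068 141.48332631] [403.18686907 253.2393567 ]
```

View pics/p3.png

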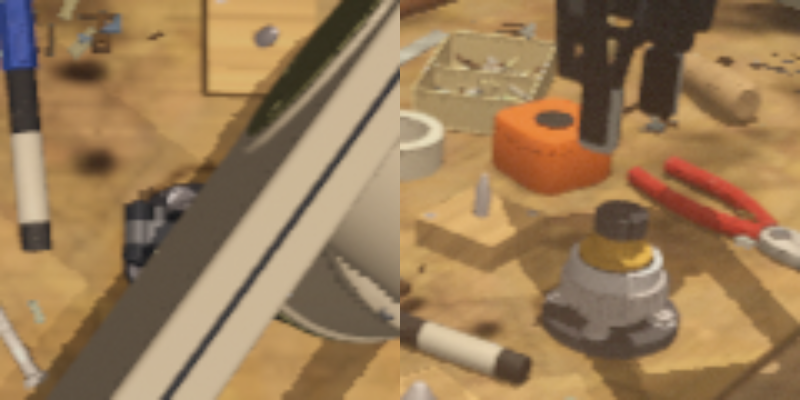

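In the scene half the collar top is at (622,210), below the open jaws. Now I go down and grip.

Call:
servo_tool --fingers '[0.055,0.055,0.055,0.055,0.02,0.02,0.02,0.02,0.02,0.02]' --linear '[[-0.001,0.002,0.04],[-0.001,0.002,0.06],[-0.001,0.002,0.066],[-0.001,0.002,0.066],[-0.001,0.002,0.066],[-0.001,0.002,0.066],[-0.001,0.002,0.066],[-0.001,0.002,0.066],[-0.001,0.002,0.066],[-0.001,0.002,0.066]]' --rotation '[[0,0,0],[0,0,0],[0,0,0],[0,0,0],[0,0,0],[0,0,0],[0,0,0],[0,0,0],[0,0,0],[0,0,0]]' --force 40

```text
time: 4.85
tool_pos: [464.8, -300.0, 75.3]
tcp_rot: [179.9, -0.2, 0.0]
ft_force: [1.1, 2.1, 7.2]
finger_gap: 28.1
grip_force: 39.8
```

Call:
servo_tool --fingers '[0.02,0.02,0.02,0.02]' --linear '[[0,0,-0.02],[0,0,-0.05],[0,0,-0.05],[0,0,-0.05]]' --rotation '[[0,0,0],[0,0,0],[0,0,0],[0,0,0]]'

```text
time: 5.25
tool_pos: [464.2, -300.0, 124.7]
tcp_rot: [179.9, -0.1, 0.0]
ft_force: [0.4, 0.4, -1.5]
finger_gap: 27.8
grip_force: 39.8
```

Run:
```python
from h import *
s=snap('scene');print(r.sense()['tool_pos'],r.sense()['ft_force'],r.sense()['finger_gap'])
cv2.imwrite('pics/p4.png',cv2.resize(s['frame'][110:230,310:430,::-1],(500,500)))
```

```text
[ 463.47874866 -299.37935775  123.39261257] [-0.17453534  0.17489339 -1.25590453] 27.799334417190185
```

View pics/p4.png

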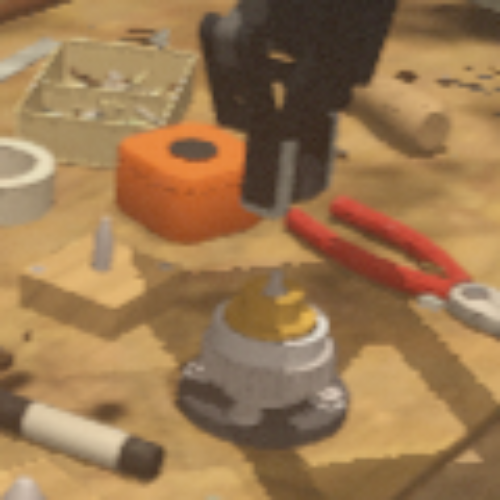

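The collar is in the jaws; the bush, still on the spindle at (270,305), looks a little cocked. I'll check it later and carry the collar to the drawer now.

Call:
servo_tool --fingers '[0.02,0.02,0.02,0.02,0.02,0.02,0.02,0.02,0.02,0.02]' --linear '[[0.044,-0.388,0],[0.044,-0.388,0],[0.044,-0.388,0],[0.044,-0.388,0],[0.044,-0.388,0],[0.044,-0.388,0],[0.044,-0.388,0],[0.044,-0.388,0],[0.044,-0.388,0],[0.044,-0.388,0]]' --rotation '[[0,0,0],[0,0,0],[0,0,0],[0,0,0],[0,0,0],[0,0,0],[0,0,0],[0,0,0],[0,0,0],[0,0,0]]'

```text
time: 6.3
tool_pos: [506.2, 89.5, 122.0]
tcp_rot: [180.0, 0.1, 0.2]
ft_force: [0.7, -0.3, 0.3]
finger_gap: 27.9
grip_force: 39.9
```

Run:
```python
from h import *
s=snap('scene');t=snap('top');print(r.sense()['tool_pos'],r.sense()['finger_gap'])
cv2.imwrite('pics/p5.png',np.vstack([cv2.resize(s['frame'][180:320,110:250,::-1],(390,300)),cv2.resize(s['frame'][150:230,330:434,::-1],(390,300))]))
```

```text
[506.51934813  87.97123199 122.35618214] 27.484682884533758
```

View pics/p5.png

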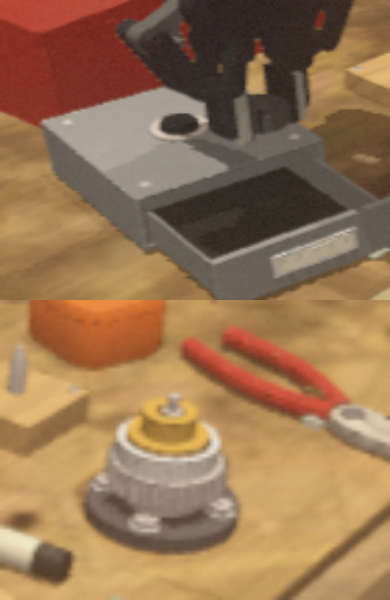

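The top half shows the collar between the fingers above the open drawer. The bottom half shows the bush sitting flat on the spindle at (170,425). Lowering and releasing.

Call:
servo_tool --fingers '[0.02,0.02,0.02,0.02,0.02,0.045,0.045,0.045,0.045]' --linear '[[0.001,-0.001,0.04],[0.001,-0.001,0.07],[0.001,-0.001,0.086],[0.001,-0.001,0.09],[0.001,-0.001,0.09],[0.001,-0.001,0.09],[0.001,-0.001,0.09],[0.001,-0.001,0.09],[0.001,-0.001,0.09]]' --rotation '[[0,0,0],[0,0,0],[0,0,0],[0,0,0],[0,0,0],[0,0,0],[0,0,0],[0,0,0],[0,0,0]]'

```text
time: 7.3
tool_pos: [508.8, 89.8, 34.1]
tcp_rot: [-180.0, -0.1, 0.0]
ft_force: [0.2, -0.0, 0.3]
finger_gap: 45.2
grip_force: 0.0
```

Call:
servo_tool --fingers '[0.045,0.045,0.045,0.045]' --linear '[[0,0,-0.05],[0,0,-0.09],[0,0,-0.09],[0,0,-0.09]]' --rotation '[[0,0,0],[0,0,0],[0,0,0],[0,0,0]]'

```text
time: 7.7
tool_pos: [509.5, 89.9, 125.1]
tcp_rot: [-180.0, -0.2, 0.1]
ft_force: [-0.3, -0.6, -0.6]
finger_gap: 44.6
grip_force: 0.0
```

Run:
```python
from h import *
s=snap('scene');print(r.sense()['tool_pos'],r.sense()['finger_gap'])
cv2.imwrite('pics/p6.png',cv2.resize(s['frame'][180:320,110:250,::-1],(400,400)))
```

```text
[508.25240875  89.81016711 123.43265215] 44.68819193779838
```

View pics/p6.png

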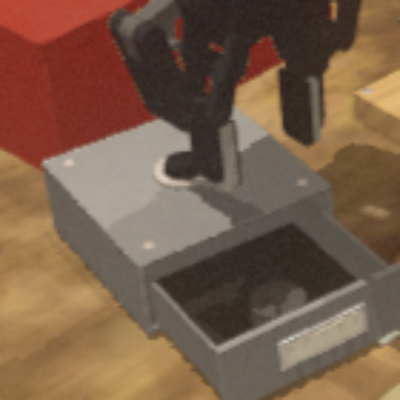

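The collar lies flat in the drawer at (275,298). Next: close the fingers, go in front of the drawer and push it shut.

Call:
servo_tool --fingers '[0,0,0,0,0,0,0]' --linear '[[-0.04,-0.006,0],[-0.075,-0.012,0],[-0.075,-0.012,0],[-0.075,-0.012,0.04],[-0.075,-0.012,0.083],[-0.075,-0.012,0.083],[-0.075,-0.012,0.083]]' --rotation '[[0,0,0],[0,0,0],[0,0,0],[0,0,0],[0,0,0],[0,0,0],[0,0,0]]'

```text
time: 8.45
tool_pos: [431.8, 101.5, 39.3]
tcp_rot: [180.0, 0.2, 0.0]
ft_force: [1.2, -0.4, 0.5]
finger_gap: 0.0
grip_force: 0.0
```

Call:
servo_tool --fingers '[0,0,0,0,0,0,0,0,0,0]' --linear '[[0.015,0.003,0],[0.025,0.005,0],[0.035,0.0065,0],[0.045,0.0085,0],[0.055,0.0105,0],[0.065,0.012,0],[0.075,0.014,0],[0.082,0.0155,0],[0.086,0.016,0],[0.088,0.0165,0]]' --rotation '[[0,0,0],[0,0,0],[0,0,0],[0,0,0],[0,0,0],[0,0,0],[0,0,0],[0,0,0],[0,0,0],[0,0,0]]'

```text
time: 9.45
tool_pos: [520.9, 85.2, 39.9]
tcp_rot: [-180.0, 0.1, 0.0]
ft_force: [-2.7, 1.0, -0.0]
finger_gap: -0.2
grip_force: 1.6
```

Call:
servo_tool --fingers '[0,0,0,0,0,0]' --linear '[[0.003,0.0005,0],[0.006,0.001,0],[0.009,0.0015,0],[0.011,0.002,0],[0.012,0.002,0],[0.012,0.002,0]]' --rotation '[[0,0,0],[0,0,0],[0,0,0],[0,0,0],[0,0,0],[0,0,0]]'

```text
time: 10.05
tool_pos: [527.4, 83.9, 39.1]
tcp_rot: [-180.0, 0.8, 0.1]
ft_force: [-32.2, 3.4, 24.7]
finger_gap: -0.0
grip_force: 16.5
```

Call:
servo_tool --fingers '[0,0,0,0,0,0,0]' --linear '[[-0.01,0,0],[-0.03,-0.005,0],[-0.06,-0.01,-0.02],[-0.06,0.02,-0.07],[-0.06,0.07,-0.1],[-0.06,0.1,-0.1],[-0.06,0.1,-0.1]]' --rotation '[[0,0,0],[0,0,0],[0,0,0],[0,0,0],[0,0,0],[0,0,0],[0,0,0]]'

```text
time: 10.75
tool_pos: [475.7, -21.4, 143.5]
tcp_rot: [179.8, -0.4, -0.2]
ft_force: [-0.1, 1.3, -0.2]
finger_gap: 0.1
grip_force: 0.0
```

Run:
```python
from h import *
s=snap('scene');t=snap('top');print(r.sense()['tool_pos'])
cv2.imwrite('pics/p7.png',np.hstack([cv2.resize(s['frame'][180:320,110:250,::-1],(400,400)),cv2.resize(t['frame'][220:290,355:425,::-1],(400,400),interpolation=cv2.INTER_CUBIC)]))
```

```text
[474.0231794  -17.74646291 140.89486123]
```

View pics/p7.png

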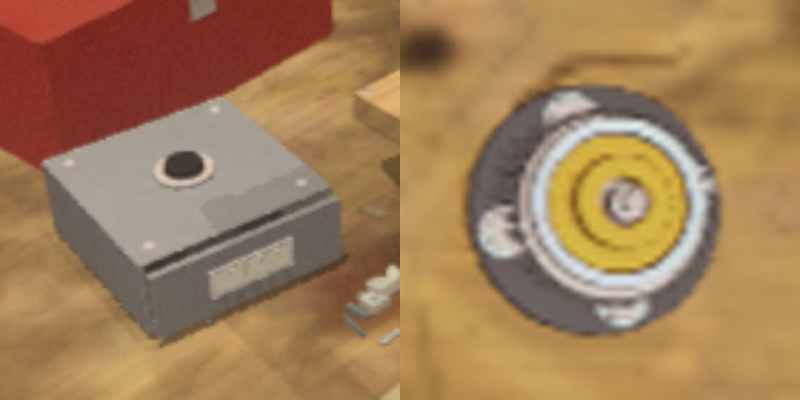

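The drawer is shut. The bush on the spindle is centred near (620,203) in the right half. I'll measure the bush with a colour mask and the stud positions from both views.

Run:
```python
from h import *
t=load('top');s=load('scene')
def blob(im,box,lo,hi,conv=True):
    x0,y0,x1,y1=box;h=cv2.cvtColor(np.ascontiguousarray(im['frame'][y0:y1,x0:x1]),cv2.COLOR_RGB2HSV)
    m=cv2.inRange(h,lo,hi);c=max(cv2.findContours(m,cv2.RETR_EXTERNAL,cv2.CHAIN_APPROX_NONE)[0],key=cv2.contourArea)
    return c[:,0].astype(float)+[x0,y0]
y=blob(t,(375,238,412,275),(18,150,60),(32,255,255))
(c,d,a)=cv2.fitEllipse(cv2.convexHull(y.astype(np.float32)));print('bush px',c,d,onz(t,*c,50))
y2=blob(s,(350,165,400,220),(14,110,60),(34,255,255));print('scene bush bbox',y2.min(0),y2.max(0))
for n,z,bt,bs in(('gear',44,(275,235,305,270),(305,215,325,245)),('bearing',44,(278,170,303,198),(252,193,270,220)),('bush',48,(400,180,420,200),(329,158,341,182))):
    a=blob(t,bt,(0,0,40),(179,75,255));b=blob(s,bs,(0,0,40),(179,75,255))
    ca=a.min(0)/2+a.max(0)/2; top=b[b[:,1]<b[:,1].min()+2].mean(0)
    print(n,'stud top box',a.min(0),a.max(0),'tip scene',top,onz(t,*ca,34).round(1),'tri',tri([ray(t,*ca),ray(s,*top)]).round(1))
```

```text
bush px (392.7837219238281, 255.25723266601562) (23.20850944519043, 23.851289749145508) [ 465.14932571 -297.93603334   50.        ]
scene bush bbox [350. 165.] [399. 219.]
gear stud top box [284. 247.] [294. 257.] tip scene [315.5 224.5] [ 467.6 -117.8   34. ] tri [ 466.6 -118.2   45.3]
bearing stud top box [287. 179.] [293. 186.] tip scene [260.25 200.5 ] [ 592.8 -117.1   34. ] tri [ 591.  -117.    45.1]
bush stud top box [407. 188.] [413. 193.] tip scene [334.5 163.5] [ 582.3 -332.5   34. ] tri [ 579.6 -329.8   46.8]
```

Call:
servo_tool --fingers '[0.05,0.05,0.05,0.05,0.05,0.05,0.05,0.05,0.05]' --linear '[[-0.009,0.28,0],[-0.009,0.28,0],[-0.009,0.28,0],[-0.009,0.28,0],[-0.009,0.28,0],[-0.009,0.28,0],[-0.009,0.28,0],[-0.009,0.28,0],[-0.009,0.28,0]]' --rotation '[[0,0,0],[0,0,0],[0,0,0],[0,0,0],[0,0,0],[0,0,0],[0,0,0],[0,0,0],[0,0,0]]'

```text
time: 11.75
tool_pos: [464.8, -295.0, 139.4]
tcp_rot: [-179.9, 0.1, 0.1]
ft_force: [0.4, -0.3, 0.4]
finger_gap: 49.8
grip_force: 0.0
```

Call:
servo_tool --fingers '[0.05,0.05,0.05,0.05,0.02,0.02,0.02,0.02,0.02,0.02]' --linear '[[0,0.003,0.04],[0,0.003,0.06],[0,0.003,0.068],[0,0.003,0.068],[0,0.003,0.068],[0,0.003,0.068],[0,0.003,0.068],[0,0.003,0.068],[0,0.003,0.068],[0,0.003,0.068]]' --rotation '[[0,0,0],[0,0,0],[0,0,0],[0,0,0],[0,0,0],[0,0,0],[0,0,0],[0,0,0],[0,0,0],[0,0,0]]' --force 50

```text
time: 12.75
tool_pos: [465.8, -300.4, 74.3]
tcp_rot: [179.9, -0.2, 0.0]
ft_force: [0.4, 2.2, 6.6]
finger_gap: 24.6
grip_force: 49.2
```

Call:
servo_tool --fingers '[0.02,0.02,0.02,0.02,0.02,0.02,0.02,0.02,0.02]' --linear '[[0,0,-0.03],[0,0,-0.06],[0.04,0.01,-0.06],[0.08,0.02,-0.06],[0.118,0.034,-0.06],[0.118,0.034,-0.06],[0.118,0.034,-0.06],[0.118,0.034,-0.06],[0.118,0.034,-0.06]]' --rotation '[[0,0,0],[0,0,0],[0,0,0],[0,0,0],[0,0,0],[0,0,0],[0,0,0],[0,0,0],[0,0,0]]'

```text
time: 13.65
tool_pos: [581.8, -333.7, 133.0]
tcp_rot: [180.0, -0.0, 0.0]
ft_force: [-0.4, -0.2, -1.0]
finger_gap: 24.4
grip_force: 50.9
```

Run:
```python
from h import *
s=snap('scene');t=snap('top');q=r.sense();print(q['tool_pos'],q['tcp_rot'],q['finger_gap'],q['ft_force'])
print(proj(s,q['tool_pos']))
cv2.imwrite('pics/p8.png',np.hstack([cv2.resize(s['frame'][105:205,285:385,::-1],(400,400),interpolation=cv2.INTER_CUBIC),cv2.resize(t['frame'][140:240,360:460,::-1],(400,400),interpolation=cv2.INTER_CUBIC)]))
```

```text
[ 582.04729316 -333.73721971  133.21622245] [ 1.79967285e+02 -4.60949991e-02  2.56816312e-02] 24.21141413356383 [ 0.46028397  0.34860814 -1.91545921]
[336.89545258 123.32242269]
```

View pics/p8.png

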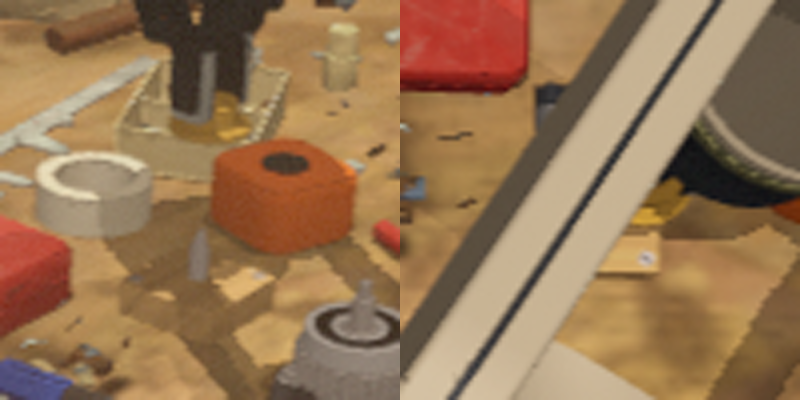

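The bush is held level in the jaws above its stud: flange near (210,120), stud tip at (198,235) in the left half. Lowering.

Call:
servo_tool --fingers '[0.02,0.02,0.02,0.02,0.02,0.02,0.02,0.02,0.02,0.02]' --linear '[[0.001,-0.0015,0.03],[0.001,-0.0015,0.05],[0.001,-0.0015,0.055],[0.001,-0.0015,0.06],[0.001,-0.0015,0.065],[0.001,-0.0015,0.07],[0.001,-0.0015,0.075],[0.001,-0.0015,0.079],[0.001,-0.0015,0.082],[0.001,-0.0015,0.082]]' --rotation '[[0,0,0],[0,0,0],[0,0,0],[0,0,0],[0,0,0],[0,0,0],[0,0,0],[0,0,0],[0,0,0],[0,0,0]]'

```text
time: 14.75
tool_pos: [583.2, -332.0, 49.6]
tcp_rot: [-180.0, 0.0, 0.0]
ft_force: [0.7, -0.3, -1.1]
finger_gap: 24.6
grip_force: 50.9
```

Call:
servo_tool --fingers '[0.02,0.02,0.02]' --linear '[[0,0,0.002],[0,0,0.004],[0,0,0.004]]' --rotation '[[0,0,0],[0,0,0],[0,0,0]]'

```text
time: 15.05
tool_pos: [584.0, -332.5, 48.3]
tcp_rot: [180.0, -0.0, 0.1]
ft_force: [-4.6, 3.3, 9.5]
finger_gap: 24.2
grip_force: 52.1
```

Call:
servo_tool --fingers '[0.05,0.05,0.05,0.05,0.05,0.05,0.05]' --linear '[[0,0,0],[0,0,0],[0,0,0],[0,0,-0.03],[0,0,-0.08],[0,0,-0.08],[0,0,-0.08]]' --rotation '[[0,0,0],[0,0,0],[0,0,0],[0,0,0],[0,0,0],[0,0,0],[0,0,0]]'

```text
time: 15.75
tool_pos: [585.0, -333.2, 129.0]
tcp_rot: [179.8, -0.2, 0.0]
ft_force: [-0.2, -0.4, -0.8]
finger_gap: 49.9
grip_force: 0.0
```

Call:
servo_tool --fingers '[0.075,0.075,0.075,0.075,0.075,0.075,0.075]' --linear '[[-0.118,-0.034,0],[-0.118,-0.034,0],[-0.118,-0.034,0],[-0.118,-0.034,0],[-0.118,-0.034,0],[-0.118,-0.034,0],[-0.118,-0.034,0]]' --rotation '[[0,0,0],[0,0,0],[0,0,0],[0,0,0],[0,0,0],[0,0,0],[0,0,0]]'

```text
time: 16.45
tool_pos: [466.3, -298.5, 126.3]
tcp_rot: [180.0, -0.0, 0.1]
ft_force: [-0.1, -0.4, -0.1]
finger_gap: 75.0
grip_force: 0.0
```

Run:
```python
from h import *
s=snap('scene');q=r.sense();print(q['tool_pos'],q['tcp_rot'],q['finger_gap'],q['ft_force'])
cv2.imwrite('pics/p9.png',cv2.resize(s['frame'][140:230,310:410,::-1],(600,540),interpolation=cv2.INTER_CUBIC))
```

```text
[ 466.26980986 -298.50909611  126.27164908] [ 1.79994664e+02 -1.32381703e-02  6.83165684e-02] 75.02751461032976 [0.58701341 0.50460905 0.69124521]
```

View pics/p9.png

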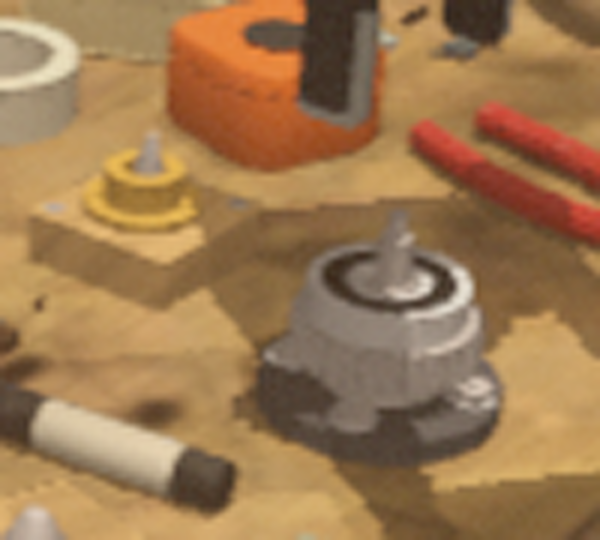

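The bush sits flat on its stand at (145,190). The bearing is exposed at (393,275), so I grip it next.

Call:
servo_tool --fingers '[0.075,0.075,0.075,0.075,0.03,0.03,0.03,0.03,0.03,0.03]' --linear '[[-0.001,0,0.04],[-0.001,0,0.06],[-0.001,0,0.068],[-0.001,0,0.068],[-0.001,0,0.068],[-0.001,0,0.068],[-0.001,0,0.068],[-0.001,0,0.068],[-0.001,0,0.068],[-0.001,0,0.068]]' --rotation '[[0,0,0],[0,0,0],[0,0,0],[0,0,0],[0,0,0],[0,0,0],[0,0,0],[0,0,0],[0,0,0],[0,0,0]]' --force 60

```text
time: 17.5
tool_pos: [465.8, -299.3, 61.1]
tcp_rot: [179.9, -0.2, 0.0]
ft_force: [-3.5, 2.8, 9.4]
finger_gap: 46.4
grip_force: 60.0
```

Call:
servo_tool --fingers '[0.03,0.03,0.03,0.03,0.03,0.03,0.03,0.03,0.03,0.03]' --linear '[[0,0,-0.03],[0,0,-0.06],[0.02,-0.04,-0.06],[0.128,-0.182,-0.06],[0.128,-0.182,-0.06],[0.128,-0.182,-0.06],[0.128,-0.182,-0.06],[0.128,-0.182,-0.06],[0.128,-0.182,-0.06],[0.128,-0.182,-0.06]]' --rotation '[[0,0,0],[0,0,0],[0,0,0],[0,0,0],[0,0,0],[0,0,0],[0,0,0],[0,0,0],[0,0,0],[0,0,0]]'

```text
time: 18.5
tool_pos: [592.2, -117.1, 119.0]
tcp_rot: [180.0, -0.0, 0.0]
ft_force: [-0.1, 0.3, -0.2]
finger_gap: 30.1
grip_force: 0.0
```

Run:
```python
from h import *
s=snap('scene');q=r.sense();print(q['tool_pos'],q['tcp_rot'],q['finger_gap'],q['ft_force'])
print(proj(s,q['tool_pos']-[0,0,27]),proj(s,[593.5,-117,44]))
cv2.imwrite('pics/p10.png',np.hstack([cv2.resize(s['frame'][130:230,210:310,::-1],(400,400),interpolation=cv2.INTER_CUBIC),cv2.resize(s['frame'][150:230,330:410,::-1],(400,400),interpolation=cv2.INTER_CUBIC)]))
```

```text
[ 592.03003865 -117.29897252  118.79078755] [ 1.79977176e+02 -2.44682308e-02 -2.47813839e-02] 29.796614120437376 [-0.84145602 -0.09524112  0.46404911]
[259.65640566 177.41661035] [259.42263253 200.60193962]
```

View pics/p10.png

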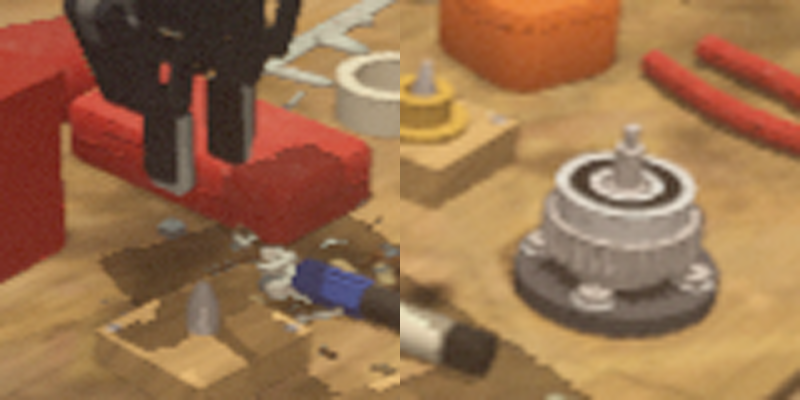

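The bearing slipped out and is still on the spindle at (625,185): the pads only caught its top edge. Going back to grip lower.

Call:
servo_tool --fingers '[0.075,0.075,0.075,0.075,0.075,0.075,0.075,0.075]' --linear '[[-0.127,0.181,-0.006],[-0.127,0.181,-0.006],[-0.127,0.181,-0.006],[-0.127,0.181,-0.006],[-0.127,0.181,-0.006],[-0.127,0.181,-0.006],[-0.127,0.181,-0.006],[-0.127,0.181,-0.006]]' --rotation '[[0,0,0],[0,0,0],[0,0,0],[0,0,0],[0,0,0],[0,0,0],[0,0,0],[0,0,0]]'

```text
time: 19.35
tool_pos: [465.6, -297.0, 124.4]
tcp_rot: [-180.0, -0.0, 0.0]
ft_force: [-0.6, 0.6, -0.1]
finger_gap: 75.0
grip_force: 0.0
```

Call:
servo_tool --fingers '[0.075,0.075,0.075,0.075,0.075]' --linear '[[0,0,0.04],[0,0,0.06],[0,0,0.073],[0,0,0.073],[0,0,0.073]]' --rotation '[[0,0,0],[0,0,0],[0,0,0],[0,0,0],[0,0,0]]'

```text
time: 19.85
tool_pos: [466.2, -297.1, 51.9]
tcp_rot: [180.0, -0.0, 0.1]
ft_force: [1.1, -0.0, 0.7]
finger_gap: 74.8
grip_force: 0.0
```

Call:
servo_tool --fingers '[0.035,0.035,0.035,0.035,0.035,0.035]' --linear '[[-0.001,0.001,0],[-0.001,0.001,0],[-0.001,0.001,0],[-0.001,0.001,0],[-0.001,0.001,0],[-0.001,0.001,0]]' --rotation '[[0,0,0],[0,0,0],[0,0,0],[0,0,0],[0,0,0],[0,0,0]]' --force 60

```text
time: 20.45
tool_pos: [465.7, -299.3, 53.7]
tcp_rot: [179.9, -0.2, 0.0]
ft_force: [-1.0, 0.8, 8.4]
finger_gap: 48.4
grip_force: 61.4
```

Call:
servo_tool --fingers '[0.035,0.035,0.035,0.035]' --linear '[[0,0,-0.02],[0,0,-0.05],[0,0,-0.07],[0,0,-0.07]]' --rotation '[[0,0,0],[0,0,0],[0,0,0],[0,0,0]]'

```text
time: 20.85
tool_pos: [466.7, -300.2, 125.8]
tcp_rot: [179.7, -0.3, 0.0]
ft_force: [0.5, -1.3, -1.6]
finger_gap: 48.5
grip_force: 64.9
```

Call:
servo_tool --fingers '[0.035,0.035,0.035,0.035,0.035,0.035,0.035,0.035]' --linear '[[0.128,-0.182,0],[0.128,-0.182,0],[0.128,-0.182,0],[0.128,-0.182,0],[0.128,-0.182,0],[0.128,-0.182,0],[0.128,-0.182,0],[0.128,-0.182,0]]' --rotation '[[0,0,0],[0,0,0],[0,0,0],[0,0,0],[0,0,0],[0,0,0],[0,0,0],[0,0,0]]'

```text
time: 21.65
tool_pos: [591.5, -117.0, 120.4]
tcp_rot: [180.0, 0.1, 0.0]
ft_force: [-0.2, 0.1, -2.6]
finger_gap: 48.2
grip_force: 64.9
```

Run:
```python
from h import *
s=snap('scene');t=snap('top');q=r.sense();print(q['tool_pos'],q['tcp_rot'],q['finger_gap'],q['ft_force'])
print(proj(s,q['tool_pos']-[0,0,20]))
cv2.imwrite('pics/p11.png',np.hstack([cv2.resize(s['frame'][130:230,210:310,::-1],(400,400),interpolation=cv2.INTER_CUBIC),cv2.resize(t['frame'][220:290,355:425,::-1],(400,400),interpolation=cv2.INTER_CUBIC)]))
```

```text
[ 591.61186532 -117.3294789   120.90917337] [ 1.79999313e+02  3.72184036e-02 -5.10956061e-02] 48.776134880683955 [ 0.51624293  0.40757336 -2.63974002]
[259.74933467 172.87029884]
```

View pics/p11.png

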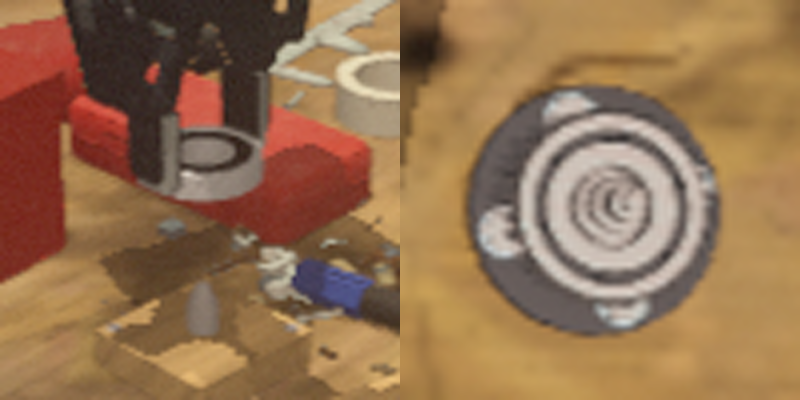

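The bearing is held level, centred at (199,165) in the left half, with the stud at (203,305). Lowering.

Call:
servo_tool --fingers '[0.035,0.035,0.035,0.035,0.035,0.035,0.035,0.035,0.035,0.035]' --linear '[[0.0015,0,0.03],[0.0015,0,0.047],[0.0015,0,0.053],[0.0015,0,0.058],[0.0015,0,0.063],[0.0015,0,0.068],[0.0015,0,0.073],[0.0015,0,0.077],[0.0015,0,0.08],[0.0015,0,0.08]]' --rotation '[[0,0,0],[0,0,0],[0,0,0],[0,0,0],[0,0,0],[0,0,0],[0,0,0],[0,0,0],[0,0,0],[0,0,0]]'

```text
time: 22.75
tool_pos: [593.6, -116.1, 40.8]
tcp_rot: [-180.0, 0.0, 0.0]
ft_force: [0.1, -0.1, -0.7]
finger_gap: 48.8
grip_force: 64.9
```

Run:
```python
from h import *
t=load('top')
print('gear',onz(t,355+217*.175,220+205*.175,34), 'shaft',onz(t,355+221*.175,220+203*.175,65))
```

```text
gear [ 464.73501956 -301.51777724   34.        ] shaft [ 464.1022207  -296.39775121   65.        ]
```

Call:
servo_tool --fingers '[0.035,0.035,0.035,0.068,0.068,0.068,0.068,0.068,0.068,0.068]' --linear '[[0,0,0.002],[0,0,0.003],[0,0,0.003],[0,0,0.001],[0,0,0.001],[0,0,0.001],[0,0,-0.03],[0,0,-0.08],[0,0,-0.08],[0,0,-0.08]]' --rotation '[[0,0,0],[0,0,0],[0,0,0],[0,0,0],[0,0,0],[0,0,0],[0,0,0],[0,0,0],[0,0,0],[0,0,0]]'

```text
time: 23.75
tool_pos: [595.4, -116.6, 123.6]
tcp_rot: [179.9, -0.2, 0.0]
ft_force: [0.2, -0.0, -0.9]
finger_gap: 68.0
grip_force: 0.0
```

Call:
servo_tool --fingers '[0.085,0.085,0.085,0.085,0.085,0.085,0.085,0.085]' --linear '[[-0.129,0.183,0],[-0.129,0.183,0],[-0.129,0.183,0],[-0.129,0.183,0],[-0.129,0.183,0],[-0.129,0.183,0],[-0.129,0.183,0],[-0.129,0.183,0]]' --rotation '[[0,0,0],[0,0,0],[0,0,0],[0,0,0],[0,0,0],[0,0,0],[0,0,0],[0,0,0]]'

```text
time: 24.55
tool_pos: [465.1, -298.2, 120.3]
tcp_rot: [-179.9, 0.1, 0.1]
ft_force: [0.5, -0.0, -0.3]
finger_gap: 85.0
grip_force: 0.0
```

Run:
```python
from h import *
s=snap('scene');q=r.sense();print(q['tool_pos'],q['tcp_rot'],q['finger_gap'],q['ft_force'])
cv2.imwrite('pics/p12.png',np.hstack([cv2.resize(s['frame'][150:250,210:310,::-1],(400,400),interpolation=cv2.INTER_CUBIC),cv2.resize(s['frame'][130:230,320:420,::-1],(400,400),interpolation=cv2.INTER_CUBIC)]))
```

```text
[ 465.34561156 -298.107586    120.60256689] [-1.79945066e+02  3.70099053e-02  1.16075421e-01] 85.19015667218221 [ 0.3738842   0.24910175 -0.12308177]
```

View pics/p12.png

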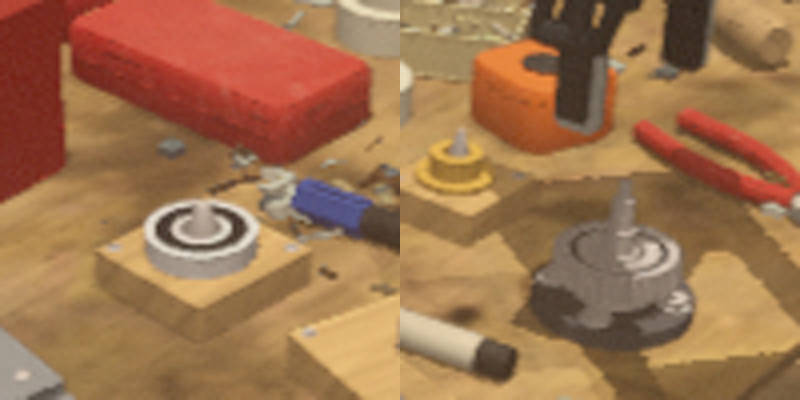

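The bearing is seated flat on its stand at (202,238). The gear is next, at (615,260) in the right half.

Call:
servo_tool --fingers '[0.085,0.085,0.085,0.085,0.085,0.045,0.045,0.045,0.045,0.045]' --linear '[[0,0.001,0.04],[0,0.001,0.07],[0,0.001,0.083],[0,0.001,0.084],[0,0.001,0.084],[0,0.001,0.084],[0,0.001,0.084],[0,0.001,0.084],[0,0.001,0.084],[0,0.001,0.084]]' --rotation '[[0,0,0],[0,0,0],[0,0,0],[0,0,0],[0,0,0],[0,0,0],[0,0,0],[0,0,0],[0,0,0],[0,0,0]]' --force 80

```text
time: 25.6
tool_pos: [466.5, -301.3, 40.2]
tcp_rot: [179.9, -0.2, 0.0]
ft_force: [-2.8, 2.4, 11.0]
finger_gap: 58.3
grip_force: 83.2
```

Call:
servo_tool --fingers '[0.045,0.045,0.045,0.045,0.045,0.045]' --linear '[[0,0,0],[0,0,-0.02],[0,0,-0.05],[0,0,-0.085],[0,0,-0.085],[0,0,-0.085]]' --rotation '[[0,0,0],[0,0,0],[0,0,0],[0,0,0],[0,0,0],[0,0,0]]'

```text
time: 26.2
tool_pos: [465.8, -301.1, 124.0]
tcp_rot: [179.9, -0.2, 0.0]
ft_force: [-0.2, -0.3, -3.7]
finger_gap: 57.5
grip_force: 87.3
```

Call:
servo_tool --fingers '[0.045,0.045,0.045,0.045,0.045,0.045,0.045,0.045]' --linear '[[0.003,-0.09,0],[0.003,-0.18,0],[0.003,-0.18,0],[0.003,-0.18,0],[0.003,-0.18,0],[0.003,-0.18,0],[0.003,-0.18,0],[0.003,-0.18,0]]' --rotation '[[0,0,0],[0,0,0],[0,0,0],[0,0,0],[0,0,0],[0,0,0],[0,0,0],[0,0,0]]'

```text
time: 27.0
tool_pos: [467.6, -121.2, 121.9]
tcp_rot: [-180.0, 0.0, -0.0]
ft_force: [-0.1, 0.0, -1.7]
finger_gap: 58.1
grip_force: 87.4
```

Run:
```python
from h import *
s=snap('scene');t=snap('top');q=r.sense();print(q['tool_pos'],q['tcp_rot'],q['finger_gap'],q['ft_force'])
print(proj(s,q['tool_pos']-[0,0,7]),proj(s,[467.5,-118.5,44]))
cv2.imwrite('pics/p13.png',cv2.resize(s['frame'][160:270,260:370,::-1],(550,550),interpolation=cv2.INTER_CUBIC))
```

```text
[ 467.72001847 -121.1744487   122.09540975] [-1.79999433e+02  1.91930108e-02 -4.10081196e-02] 57.666350150511654 [-0.15292694  1.11766196 -1.29955763]
[317.3613062  186.98448539] [314.74079974 224.85518925]
```

View pics/p13.png

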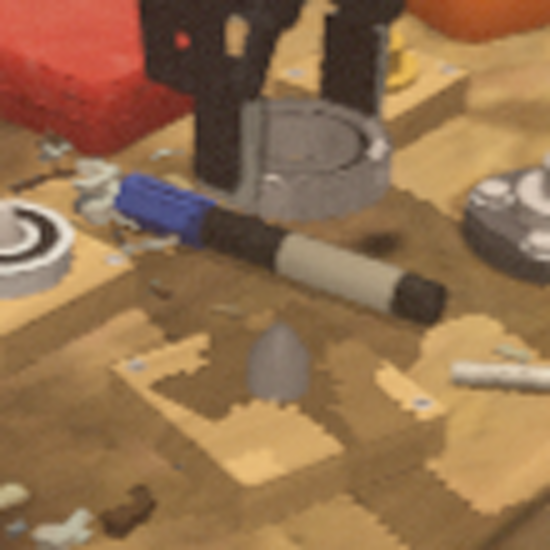

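The gear is held level at (300,160), with the stud at (280,360) below. Lowering with a small correction.

Call:
servo_tool --fingers '[0.045,0.045,0.045,0.045,0.045,0.045,0.045,0.045,0.045,0.045]' --linear '[[0.001,-0.0025,0.03],[0.001,-0.0025,0.048],[0.001,-0.0025,0.054],[0.001,-0.0025,0.06],[0.001,-0.0025,0.065],[0.001,-0.0025,0.07],[0.001,-0.0025,0.075],[0.001,-0.0025,0.078],[0.001,-0.0025,0.08],[0.001,-0.0025,0.08]]' --rotation '[[0,0,0],[0,0,0],[0,0,0],[0,0,0],[0,0,0],[0,0,0],[0,0,0],[0,0,0],[0,0,0],[0,0,0]]'

```text
time: 28.1
tool_pos: [468.7, -117.7, 42.1]
tcp_rot: [-180.0, 0.0, 0.0]
ft_force: [-0.5, 1.1, -2.0]
finger_gap: 58.1
grip_force: 87.3
```

Down without side force. I'll seat it, release, rise clear of the view and check.

Call:
servo_tool --fingers '[0.045,0.045,0.045,0.08,0.08,0.08,0.08,0.08,0.08,0.08]' --linear '[[0,0,0.002],[0,0,0.003],[0,0,0.003],[0,0,0.001],[0,0,0.001],[0,0,0.001],[0,0,-0.03],[0,0,-0.08],[0,0,-0.1],[0,0,-0.1]]' --rotation '[[0,0,0],[0,0,0],[0,0,0],[0,0,0],[0,0,0],[0,0,0],[0,0,0],[0,0,0],[0,0,0],[0,0,0]]'

```text
time: 29.1
tool_pos: [471.6, -118.8, 146.8]
tcp_rot: [179.8, -0.4, 0.0]
ft_force: [0.8, 0.9, 0.5]
finger_gap: 80.1
grip_force: 0.0
```

Call:
servo_tool --fingers '[0.08,0.08,0.08,0.08,0.08,0.08,0.08,0.08]' --linear '[[-0.03,0.3,-0.08],[-0.03,0.3,-0.08],[-0.03,0.3,-0.08],[-0.03,0.3,-0.08],[-0.03,0.3,-0.08],[-0.03,0.3,-0.08],[-0.03,0.3,-0.08],[-0.03,0.3,-0.08]]' --rotation '[[0,0,0],[0,0,0],[0,0,0],[0,0,0],[0,0,0],[0,0,0],[0,0,0],[0,0,0]]'

```text
time: 29.9
tool_pos: [438.2, -419.5, 221.2]
tcp_rot: [-180.0, 0.0, -0.1]
ft_force: [0.0, -0.3, 0.2]
finger_gap: 80.3
grip_force: 0.0
```

Run:
```python
from h import *
s=snap('scene');q=r.sense();print(q['tool_pos'],q['ft_force'])
cv2.imwrite('pics/p14.png',cv2.resize(s['frame'][150:300,110:370,::-1],(780,450),interpolation=cv2.INTER_CUBIC))
```

```text
[ 438.53600959 -417.71405136  220.67127148] [ 0.66405958  0.02926007 -0.53218   ]
```

View pics/p14.png

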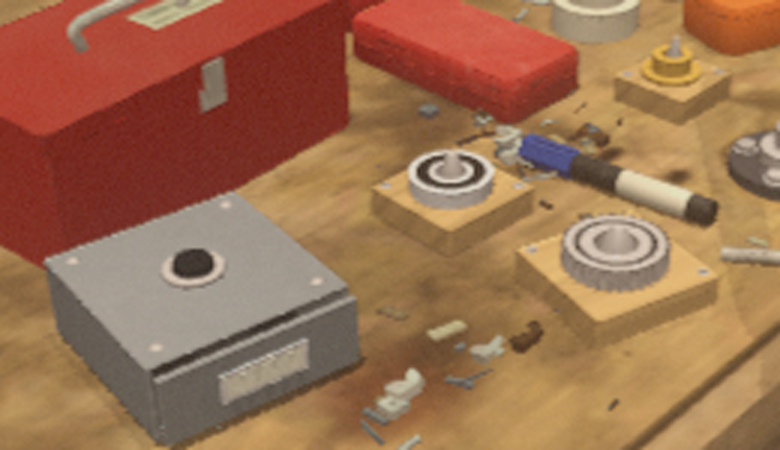

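The drawer is shut (265,375). The gear (615,250), bearing (452,178) and bush (672,65) all lie flat on their stands.

```bash
python3 -c "
from bench import r
print(r.hand_in())"
```

```text
the job is handed in; nothing more can be done
None
```

The job is handed in, with no verdict returned: the last picture shows the drawer shut and the bush, bearing and gear lying flat on their own stands; the collar was seen lying in the drawer before I pushed it shut.

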